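# Ready the drive for its new belt

## Robot

A 6-joint arm with a two-finger parallel gripper is mounted at the origin on a cart in front of the work surface, level with it; the furniture and walls round the work are solid. World frame = base frame: x ahead of the robot, y to its left, z up, the work surface at z = 0. Lengths are in m, angles in rad, forces in N, time in s.
With the tool pointing down it reaches from about 0.425 to 0.95 m from the base axis. Payload 14.7 kg.
Tool frame: the origin (TCP) lies midway between the tips of the shut fingers; the grasp point (between the pads) lies arm.grip_point_offset behind it (arm.grip_point_offset is the distance from the TCP to the grasp point, in m); z points along the fingers, y is the direction in which the jaws open and shut (so a half turn about z gives the same grasp; the last joint's range is limited). The gripper opens to 85 mm and grips with 20 to 120 N. Pads are 22 mm wide; open, the fingers measure 114 mm over their backs; the gripper's body (76 mm by 85 mm) begins 54 mm behind the grasp point. The pads swing forward as they close: fully open they stand 13 mm farther back than shut.
Start: joints at [1.194, 0.48, 1.596, -0, 1.065, -0.047], TCP at [0.21, 0.615, 0.231] pointing down, gripper open.
Joint ranges: [-2.75, 2.75], [-0.82, 2.05], [0.23, 2.67], [-1.56, 4.7], [0.09, 2.69], [-2.92, 2.92]. Speed limits (rad/s): [1.89, 1.89, 2.39, 3.01, 3.01, 3.01].

## Interface

Orientations are given as a unit quaternion [x, y, z, w].
In Python, from cell import arm gives the robot as it stands.
- The arm moves only by the tool drive_tool, never from a script. Its argument "targets" is a list of rows, each a list of 7 numbers: the shift along the tool's x, y, z in units of 30 mm (1.0 is 30 mm), then the turn, a rotation vector about the tool's x, y, z in units of 5 degrees (1.0 is 5 degrees), then the closure, from -1 (fully open) to 1 (shut). In form: [[tx, ty, tz, rx, ry, rz, hand], ...]. A call has 1 to 5 rows; each row is the pose to reach, as a shift and turn from the pose commanded when the call began, along the tool's axes at that moment; what a row does not reach only later rows make up. A row lasts 1/8 s, in which the tool goes at most 62.5 mm and 10.7 degrees, less where a joint would pass 70% of its speed; a pose out of reach is approached as far as the arm can. A call with a gripper value outside its range is refused whole. The fingers move at their own pace and stop on an object; the grip force is fixed at half the most. Time passes only in rows, so rows that repeat a pose let the fingers close. It gives the time, the measured TCP pose, the force and the opening at its end, in the units of the state.
- arm.state(): the state, without advancing time (a new reading comes with each control period).
- arm.capture(name): name is "scene" or "top" or "wrist"; returns the picture (384x512x3 uint8, red, green, blue); there is no depth.
- arm.get_calibration(name): a dict with "K" (3x3 intrinsics, pixels), "extrinsics" (4x4, takes a point from world to camera coordinates). Camera axes: x right, y down, z forward; pixel columns grow to the right and rows downward; lengths in m; the calibration is good to about 2 mm. A picture is of the moment at which its call begins: read the wrist's pose just before it. get_calibration takes no time and is no camera call; for the wrist camera it gives the pose at the moment of the call.
- arm.hand_in(): hands the job in, once; it reports no verdict.
Trained networks look in the newest picture that a camera, given by its name, has taken for a name from the list of things; names that differ only in an ending like _2 or _b are one class to them, and where a whole thing is asked for, a point or a joint stands for the part that bears it (a point fixed in the world has none). Each returns a list of dicts, best first, with "conf" (0 to 1); they miss things now and then, are a little off and sometimes report something else, mostly with a low value. They report only what shows in the picture. A call takes as long as a camera call.
- arm.boxes_of(query, camera): "at" ([row, column] in pixels, amid what is visible of it).
- arm.spot_point(query, camera): "at" ([row, column] in pixels: a listed point, or the origin of a listed thing).
The state is a dict: "time_s": time; "joint_positions": joint angles; "qd": joint speeds; "joint_torque": joint torques, N m; "position": TCP position; "tool_rot": TCP orientation; "contact_force": force on the tool from outside, world axes, zero at the start; "wrist_torque": the same for the moment, N m; "opening": finger opening in m.
Only numpy, scipy, OpenCV 4.12 (cv2) and the standard library are available. Lean on these libraries where they do the work, as an engineer would, in place of code of your own. Each camera call takes 0.05 s, during which the arm holds its last target. There are 200 camera calls.

## Task

Get this belt drive ready for its new toothed belt: turn the large toothed pulley by its rim until the engraved line on its top faces the fixed pointer beside it, and push the black-handled tensioner lever back against its spring until its needle has just passed the brass index, so that once you let go the ratchet holds it in the first notch at or beyond the index. Do not shift the index, and leave the other things on the plate and the bench where they are.

Things in the scene. Friction and masses are not known exactly. Their poses are not given: they have to be found in the camera images.
- drive_plate: heavy dark grey plate, 190 (x) x 267 (y) x 10 mm, bolted flat on the bench; it carries the whole drive. Origin on its underside; x points to its far edge, y left, z up. In its frame the large pulley's axis stands at (-30, -98) mm, the lever's pivot at (70, 0) mm, a small fixed pulley (33 mm across, 44 mm high) at (60, -108) mm. A bolt and a nut stand loose on its far left part
- pulley_centre (a point): middle of the large toothed pulley (aluminium, 60 mm across, teeth from 18 to 48 mm above the bench, open above and free for fingers 25 mm all round), on its upright axis, 36 mm above the bench. Turned by gripping it across the rim from above; it turns with light friction (0.04 N m) and stays where it is left
- timing_pulley (a joint): angle of the large pulley, rad: 0 when the engraved line on its top faces the pointer, growing anticlockwise seen from above
- pulley_mark (a point): outer end of the engraved radial line (3 mm wide, black) on top of the large pulley, 26.5 mm from its axis
- pulley_pointer (a point): tip of the fixed steel wedge pointer, screwed low on the plate on its near (-x) side of the pulley, 34 mm from the pulley's axis, 16 mm above the bench
- lever_pivot (a point): upright pivot axis of the tensioner lever, given at the height of the handle's middle (52 mm above the bench)
- lever_handle (a point): middle of the tensioner's upright black turned handle: 19 mm across, from 28 to 76 mm above the bench, 86 mm from the pivot, fixed to the lever. Beyond it (100 to 148 mm from the pivot) nothing but the index screw stands higher than 30 mm. The idler roller on the lever's other arm stands 43 mm high, 66 mm from the pivot
- tensioner (a joint): swing of the tensioner lever, rad: 0 at rest (lever pointing from the pivot to the plate's near edge, -x of the plate), growing clockwise seen from above, so that the handle goes to the plate's left (+y); stop at 0.80. The spring asks for 5 N at the handle at rest and 11 N at 0.7 rad, and a few newtons more as the pawl climbs a tooth
- pawl_pivot (a point): pivot of the sprung pawl on the lever. It drops into the toothed quadrant every 6 degrees (seats at 0, 0.105, 0.209, 0.314 rad and so on, one at each white line of the scale, within 0.01) and bars the way back. Pushed half a division past a line and let go, the lever falls back to that line and is held. Pressing the pawl's short tail away from the lever frees it
- needle_tip (a point): tip of the steel needle on the lever, 124.5 mm from the pivot, over the scale, 28 mm above the bench
- index (a joint): where the brass index is set on the scale, rad, in the same sense and zero as the lever: the needle stands at the index when both values agree. It slides on the quadrant's rim with stiff friction and must not be shifted
- index_tip (a point): inward tip of the brass index (14 mm wide with a knurled screw, 38 mm high), 128 mm from the pivot, 30 mm above the bench
- bolt_m16_mid (a point): middle of a rusty hexagon bolt standing on its head on the plate, 24 x 27 x 65 mm; to be left alone
- nut_1_mid (a point): middle of a dark hexagon nut on the plate, 24 x 27 x 19 mm; to be left alone
- oil_can_mid (a point): green oil can with a long spout, 68 x 85 x 176 mm, on the bench to the right of the plate; the point lies 50 mm up; to be left alone
- cold_chisel_mid (a point): middle of a cold chisel, 20 x 160 x 17 mm, on the bench to the right; to be left alone
- scriber_tin_mid (a point): tin of scribers, 69 mm across, 128 mm high, on the bench behind to the left; the point lies 50 mm up; to be left alone
- lever_press: tall blue hand press standing on the bench to the left of the plate, 234 x 120 mm on plan, its ram and ball lever reaching 460 mm above the bench; origin in the middle of its underside. It does not move: go round or over it

How it is judged:
By the outcome, as a careful person would: the job done as asked, in the order asked, and still so for the second after the job is handed in, with the robot touching nothing.
It also fails if it takes over 48 s, if anything falls off the work surface, if the arm or the gripper's body presses on something with over 40 N, if the wrist force passes 120 N, or if a joint passes its speed limit or range.

## Working session

There is one attempt and no reset: what is moved stays moved. The work goes in short steps, Python scripts to look and compute and a tool call to move; the robot and the scene stay as the last step left them, time stands still between calls to the robot, and variables do not carry over. Pictures are saved under pics/ and viewed, about 8 in all and at most 12, crops included, and the job is handed in when it is done.

Besides the shell and the picture viewer there is one more tool, called after "Emit:" as name([rows], argument=value, ...), one row to a line, values as JSON. drive_tool: Moves the arm, as the interface text tells. Its arguments: {"type":"object","properties":{"targets":{"type":"array","items":{"type":"array","items":{"type":"number"}}}},"required":["targets"]}

```bash
mkdir -p pics; ls
cat > h.py <<'E'
from cell import arm
import numpy as np, cv2
def save(c,n,crop=None,s=1):
    im=arm.capture(c)
    o=im if crop is None else im[crop[0]:crop[1],crop[2]:crop[3]]
    o=cv2.resize(o,None,fx=s,fy=s,interpolation=cv2.INTER_CUBIC)
    cv2.imwrite(f'pics/{n}.png',cv2.cvtColor(o,cv2.COLOR_RGB2BGR)); return im
def ray(c,rc,cal=None):
    cal=cal or arm.get_calibration(c); K=np.array(cal['K']);T=np.array(cal['extrinsics'])
    R,t=T[:3,:3],T[:3,3]; d=R.T@np.linalg.solve(K,[rc[1],rc[0],1.]); return -R.T@t,d/np.linalg.norm(d)
def atz(c,rc,z,cal=None):
    o,d=ray(c,rc,cal); return o+d*(z-o[2])/d[2]
def tri(rs):
    A=sum(np.eye(3)-np.outer(d,d) for o,d in rs); b=sum((np.eye(3)-np.outer(d,d))@o for o,d in rs)
    return np.linalg.solve(A,b)
def proj(c,p,cal=None):
    cal=cal or arm.get_calibration(c); q=np.array(cal['extrinsics'])@np.r_[p,1]; u=np.array(cal['K'])@q[:3]; return u[1]/u[2],u[0]/u[2]
E
python3 - <<'E'
from h import *
print(arm.grip_point_offset, arm.state()['position'],arm.state()['tool_rot'])
ims=[save(c,c+'0',s=1) for c in ('scene','top')]
cv2.imwrite('pics/both0.png',cv2.cvtColor(cv2.resize(np.vstack(ims),None,fx=.78,fy=.78),cv2.COLOR_RGB2BGR))
np.set_printoptions(precision=3,suppress=True)
for q in ['pulley_centre','pulley_mark','pulley_pointer','lever_pivot','lever_handle','needle_tip','index_tip','drive_plate','bolt_m16_mid','lever_press','oil_can_mid','pawl_pivot']:
    r=[];ps=[]
    for c in('scene','top'):
        l=arm.spot_point(q,c)
        if l: r.append(ray(c,l[0]['at'])); ps.append((c,np.round(l[0]['at']),round(l[0]['conf'],2)))
    print(q,ps,tri(r) if len(r)==2 else '')
E
```

```text
pics
0.0187 [0.21034185 0.6145939  0.23069504] [ 1.64138929e-01  9.86437047e-01 -5.93903719e-04 -1.04241569e-04]
pulley_centre [('scene', array([217., 290.]), 0.95), ('top', array([211., 290.]), 0.87)] [ 0.476 -0.069  0.019]
pulley_mark [('scene', array([211., 304.]), 0.86), ('top', array([220., 293.]), 0.81)] [ 0.449 -0.08   0.043]
pulley_pointer [('scene', array([228., 304.]), 0.67), ('top', array([223., 291.]), 0.56)] [ 0.443 -0.077  0.003]
lever_pivot [('scene', array([201., 238.]), 0.94), ('top', array([167., 255.]), 0.71)] [0.586 0.013 0.04 ]
lever_handle [('scene', array([211., 255.]), 0.71), ('top', array([202., 251.]), 0.8)] [0.498 0.024 0.052]
needle_tip [('scene', array([225., 265.]), 0.96), ('top', array([218., 247.]), 0.85)] [0.455 0.031 0.037]
index_tip [('scene', array([227., 305.]), 0.52), ('top', array([221., 238.]), 0.59)] [0.414 0.018 0.054]
drive_plate [('scene', array([230., 253.]), 0.59), ('top', array([198., 253.]), 0.69)] [ 0.51   0.021 -0.005]
bolt_m16_mid [('scene', array([208., 209.]), 0.61), ('top', array([170., 226.]), 0.44)] [0.584 0.091 0.042]
lever_press [('scene', array([230., 242.]), 0.31), ('top', array([168., 254.]), 0.63)] [ 0.592  0.009 -0.044]
oil_can_mid [('scene', array([203., 372.]), 0.8), ('top', array([238., 363.]), 0.85)] [ 0.397 -0.252  0.038]
pawl_pivot [('scene', array([231., 247.]), 0.37), ('top', array([206., 236.]), 0.41)] [0.486 0.061 0.016]
```

Run:
```python
from h import *
a=cv2.imread('pics/scene0.png');b=cv2.imread('pics/top0.png')
c=cv2.resize(b[150:250,190:320],(780,600),interpolation=cv2.INTER_CUBIC); cv2.imwrite('pics/topcrop.png',c)
```

```text
(no output)
```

View pics/both0.png

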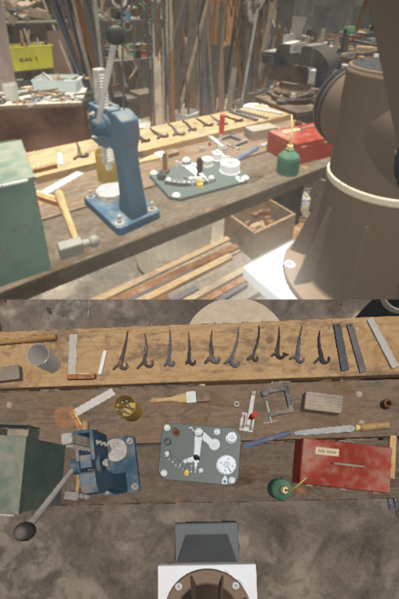

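View pics/topcrop.png

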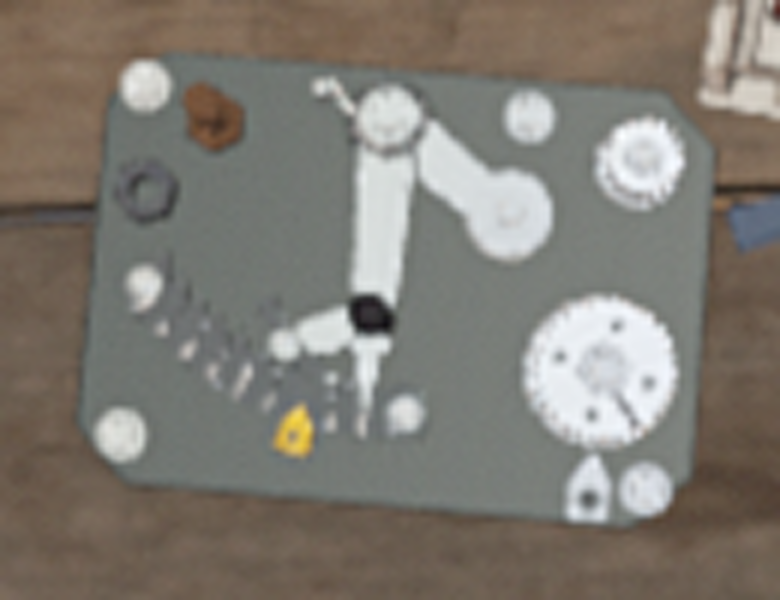

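The top view shows the plate almost square to the image, turned a few degrees. The pulley is at about (row 211, col 291) with its line about 30° anticlockwise of the pointer. The lever is at rest, and the brass index sits at about row 222, col 239. The press and its ball lever lie between the arm and the plate, so I'll work out their extent first.

Run:
```python
from h import *
np.set_printoptions(precision=3,suppress=True)
print('ball',tri([ray('scene',(44,147)),ray('top',(295,32))]))
for n,rc in dict(TL=(167,116),BR=(250,182),BL=(250,106),TR=(167,175)).items(): print(n,atz('top',rc,0.02), atz('top',rc,.3))
# plate features at known heights from the top crop
f=lambda u,v:(150+v/6,190+u/6)
for n,(u,v),z in [('pivot',(388,118),.045),('handle',(372,315),.076),('pulley',(605,368),.05),('mark',(638,428),.048),('smallp',(640,158),.044),('index',(295,407),.03),('needle',(363,437),.028),('ptr',(595,455),.016),('bolt',(213,118),.065),('TLc',(105,55),.01),('roller',(510,213),.043)]: print(n,atz('top',f(u,v),z))
print('cam',ray('top',(192,256))[0],ray('scene',(192,256))[0]); s=arm.state();print(s['joint_positions'])
from scipy.spatial.transform import Rotation as R
print(R.from_quat(s['tool_rot']).as_matrix())
T=np.array(arm.get_calibration('wrist')['extrinsics']);print(T, np.array(arm.get_calibration('wrist')['K']))
o=ray('wrist',(192,256)); print('wristcam',o)
```

```text
ball [0.356 0.311 0.439]
TL [0.601 0.376 0.02 ] [0.552 0.257 0.3  ]
BR [0.382 0.204 0.02 ] [0.402 0.139 0.3  ]
BL [0.387 0.4   0.02 ] [0.405 0.273 0.3  ]
TR [0.596 0.221 0.02 ] [0.549 0.15  0.3  ]
pivot [0.579 0.013 0.045]
handle [0.495 0.021 0.076]
pulley [ 0.472 -0.073  0.05 ]
mark [ 0.447 -0.086  0.048]
smallp [ 0.559 -0.091  0.044]
index [0.46  0.056 0.03 ]
needle [0.446 0.028 0.028]
ptr [ 0.436 -0.07   0.016]
bolt [0.578 0.085 0.065]
TLc [0.616 0.137 0.01 ]
roller [ 0.538 -0.036  0.043]
cam [ 0.445 -0.004  0.914] [-0.254  0.561  0.497]
[ 1.194  0.48   1.596 -0.     1.065 -0.047]
[[-0.946  0.324 -0.   ]
 [ 0.324  0.946 -0.   ]
 [-0.    -0.    -1.   ]]
[[ 0.324  0.946 -0.    -0.65 ]
 [ 0.91  -0.311  0.272 -0.036]
 [ 0.257 -0.088 -0.962  0.379]
 [ 0.     0.     0.     1.   ]] [[298.489   0.    251.387]
 [  0.    298.489 192.024]
 [  0.      0.      1.   ]]
wristcam (array([0.146, 0.637, 0.375]), array([ 0.262, -0.074, -0.962]))
```

Emit:
drive_tool([
  [0,0,-2,0,0,0,-1],
  [0,0,-4,0,0,0,-1],
  [0,0,-6,0,0,0,-1],
  [0,0,-8,0,0,0,-1],
  [0,0,-10.3,0,0,0,-1],
])

```text
time_s: 1.92
position: [0.2103, 0.6145, 0.5359]
tool_rot: [0.164, 0.986, 0.0, 0.0]
contact_force: [0.9, 1.5, 1.0]
opening: 0.0854
```

Emit:
drive_tool([
  [-1.2,-1.6,0,0,0,0,-1],
  [-2.4,-3.2,0,0,0,0,-1],
  [-3.7,-4.9,0,0,0,0,-1],
  [-4.9,-6.5,0,0,0,0,-1],
  [-6.2,-8.1,0,0,0,0,-1],
])

```text
time_s: 2.55
position: [0.3078, 0.3229, 0.534]
tool_rot: [0.164, 0.986, 0.0, 0.0]
contact_force: [1.8, -0.2, 0.6]
opening: 0.0859
```

Emit:
drive_tool([
  [-1.2,-1.6,0,0,0,0,-1],
  [-2.4,-3.2,0,0,0,0,-1],
  [-3.7,-4.9,0,0,0,0,-1],
  [-4.9,-6.5,0,0,0,0,-1],
  [-6.2,-8.1,0,0,0,0,-1],
])

```text
time_s: 3.18
position: [0.405, 0.0327, 0.5342]
tool_rot: [0.164, 0.986, 0.0, 0.001]
contact_force: [2.3, 0.7, 0.3]
opening: 0.0852
```

Emit:
drive_tool([
  [-0.8,-0.6,1.9,0,0,0,-1],
  [-1.6,-1.2,3.9,0,0,0,-1],
  [-1.6,-1.2,5.9,0,0,0,-1],
  [-1.6,-1.2,7.9,0,0,0,-1],
  [-1.6,-1.2,9.9,0,0,0,-1],
])

```text
time_s: 3.8
position: [0.4387, -0.0151, 0.2353]
tool_rot: [0.164, 0.986, 0.0, 0.001]
contact_force: [0.3, -0.6, -0.6]
opening: 0.0853
```

Emit:
drive_tool([
  [0,0,1,0,0,0,-1],
  [0,0,1,0,0,0,-1],
  [0,0,1,0,0,0,-1],
])

```text
time_s: 4.18
position: [0.4397, -0.015, 0.2081]
tool_rot: [0.164, 0.986, 0.0, 0.001]
contact_force: [0.4, -0.1, -0.2]
opening: 0.0858
```

```bash
cat > look.py <<'E'
from h import *
import sys
np.set_printoptions(precision=4,suppress=True)
HZ=dict(pulley_centre=.036,pulley_mark=.048,pulley_pointer=.016,lever_pivot=.052,lever_handle=.052,needle_tip=.028,index_tip=.03,pawl_pivot=None)
def look(n,qs=HZ,crop=None,s=1.5):
    cal=arm.get_calibration('wrist'); p=arm.state()['position']; save('wrist',n,crop,s); out={}
    print('tcp',np.array(p))
    for q in qs:
        l=arm.spot_point(q,'wrist')
        if l:
            out[q]=ray('wrist',l[0]['at'],cal); z=HZ.get(q)
            print(q,np.round(l[0]['at'],1),round(l[0]['conf'],2),atz('wrist',l[0]['at'],z,cal) if z else '')
    return cal,out
E
python3 - <<'E'
from look import *
cal,o=look('w1')
import pickle; pickle.dump((cal,o),open('w1.pkl','wb'))
E
```

```text
tcp [ 0.4397 -0.015   0.2081]
pulley_centre [216.9 212.7] 0.74 [ 0.4731 -0.0724  0.036 ]
pulley_mark [203.2 192.9] 0.8 [ 0.448  -0.0838  0.048 ]
pulley_pointer [182.6 205.8] 0.84 [ 0.4372 -0.0699  0.016 ]
lever_pivot [283.8 314.9] 0.72 [0.582  0.0131 0.052 ]
lever_handle [216.3 303.2] 0.62 [0.4988 0.0233 0.052 ]
needle_tip [176.2 292.5] 0.95 [0.4593 0.0266 0.028 ]
index_tip [175.6 318.8] 0.49 [0.4675 0.0541 0.03  ]
pawl_pivot [186.6 331.6] 0.82
```

View pics/w1.png

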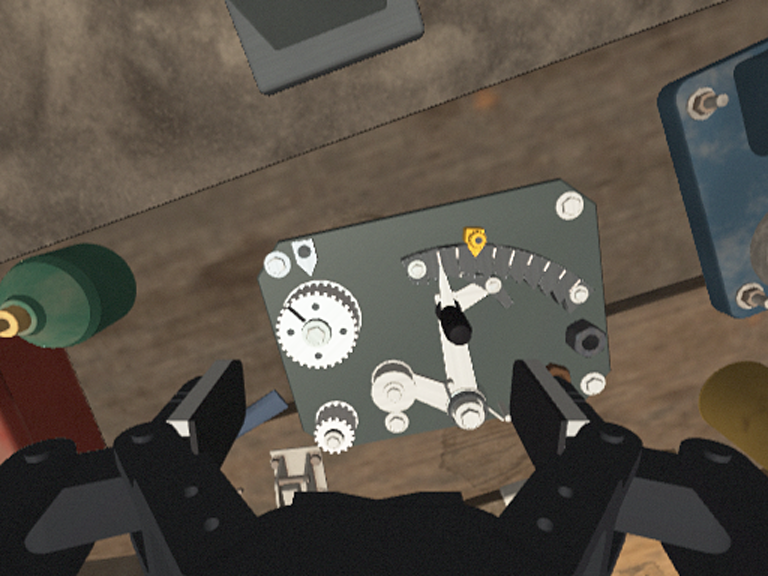

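The wrist view agrees with the top view. The pulley centre is at (row 217, col 213), which gives (0.473, -0.072) m. The line is about 30° anticlockwise of the pointer, and the lever is at rest with its handle at (row 216, col 303). Next I'll go above the pulley, jaws turned 30° anticlockwise.

Emit:
drive_tool([
  [-0.8,-0.7,1,0,0,-2,-1],
  [-1.65,-1.45,2,0,0,-4,-1],
  [-1.65,-1.45,3,0,0,-6,-1],
  [-1.65,-1.45,3.9,0,0,-6,-1],
  [-1.65,-1.45,3.9,0,0,-6,-1],
])

```text
time_s: 5.25
position: [0.4703, -0.0719, 0.0885]
tool_rot: [-0.097, 0.995, 0.001, -0.002]
contact_force: [0.5, 0.4, -0.2]
opening: 0.0857
```

Run:
```python
from look import *
from scipy.spatial.transform import Rotation as R
cal,o=look('w2',crop=(60,330,100,412),s=2)
import pickle; pickle.dump((cal,o),open('w2.pkl','wb'))
s=arm.state(); print(R.from_quat(s['tool_rot']).as_matrix(), np.array(s['joint_positions']))
c1,o1=pickle.load(open('w1.pkl','rb'))
for q in o:
    if q in o1: print(q,tri([o[q],o1[q]]))
```

```text
tcp [ 0.4703 -0.0719  0.0885]
pulley_centre [214.8 252.7] 0.78 [ 0.4734 -0.0705  0.036 ]
pulley_mark [183.4 237.6] 0.87 [ 0.4502 -0.085   0.048 ]
pulley_pointer [163.4 262. ] 0.91 [ 0.44   -0.0701  0.016 ]
needle_tip [218.  386.5] 0.93 [0.46   0.0262 0.028 ]
index_tip [232.4 423.7] 0.83 [0.4649 0.0553 0.03  ]
pawl_pivot [253.9 419.1] 0.94 
[[-0.9813 -0.1926  0.0011]
 [-0.1926  0.9813 -0.0003]
 [-0.0011 -0.0005 -1.    ]] [-0.2152  0.4553  2.114  -0.      0.5711 -1.9798]
pulley_centre [ 0.4714 -0.071   0.0416]
pulley_mark [ 0.4499 -0.0849  0.0446]
pulley_pointer [ 0.4388 -0.0701  0.0149]
needle_tip [0.4599 0.0266 0.0271]
index_tip [0.4655 0.0537 0.0326]
pawl_pivot [0.4875 0.0664 0.0182]
```

View pics/w2.png

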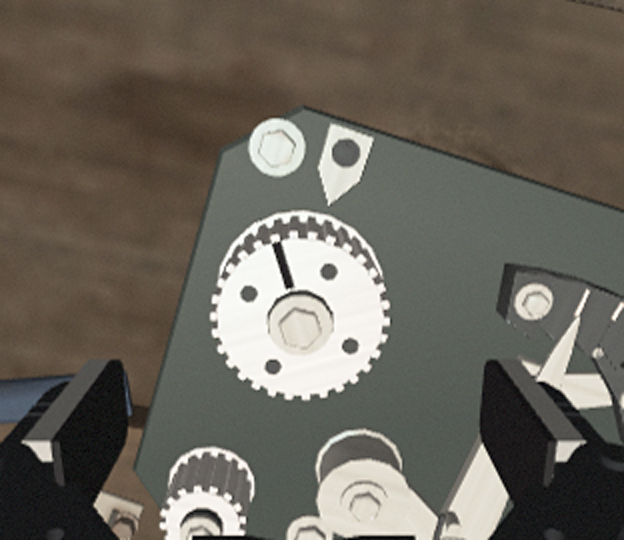

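Run:
```python
from look import *
import pickle
cal,o=pickle.load(open('w2.pkl','rb'))
P=lambda u,v,z:atz('wrist',(60+v/2,100+u/2),z,cal)
c=P(300.5,317,.048);m=P(277,243,.048);mi=P(291,288,.048);p=P(330,205,.016);h=P(346,153,.018)
print(c,m,mi,p,h)
a=lambda d:np.degrees(np.arctan2(-d[1],-d[0]))
print('mark',a(m-c),a(m-mi),np.linalg.norm(m-c),'ptr',a(p-c),a(h-c),a(h-p))
# plate yaw from pulley & pivot/needle
```

```text
[ 0.472  -0.0725  0.048 ] [ 0.4489 -0.0846  0.048 ] [ 0.4628 -0.0775  0.048 ] [ 0.439  -0.0681  0.016 ] [ 0.4193 -0.0665  0.018 ]
mark 27.64045244543323 27.30935307750721 0.026073253482230083 ptr -7.72013299385034 -6.583076791248583 -4.65828656088456
```

Emit:
drive_tool([
  [-0.06,0,1,0,0,0,-1],
  [-0.06,0,2,0,0,0,-1],
  [-0.06,0,2.45,0,0,0,-1],
  [-0.06,0,2.45,0,0,0,1],
  [-0.06,0,2.45,0,0,0,1],
])

```text
time_s: 6.32
position: [0.4737, -0.0723, 0.0174]
tool_rot: [-0.097, 0.995, -0.0, 0.0]
contact_force: [-1.4, -7.6, 0.7]
opening: 0.0586
```

Emit:
drive_tool([
  [0,0,0,0,0,0,1],
  [0,0,0,0,0,0,1],
  [0,0,0,0,0,0,1],
])

```text
time_s: 6.7
position: [0.4737, -0.0723, 0.0174]
tool_rot: [-0.097, 0.995, -0.0, 0.001]
contact_force: [-2.4, -9.0, -2.6]
opening: 0.0584
```

Emit:
drive_tool([
  [0,0,0,0,0,1.5,1],
  [0,0,0,0,0,3,1],
  [0,0,0,0,0,4.5,1],
  [0,0,0,0,0,6,1],
  [0,0,0,0,0,6.8,1],
])

```text
time_s: 7.32
position: [0.4736, -0.073, 0.0174]
tool_rot: [0.2, 0.98, -0.0, 0.001]
contact_force: [-5.4, -23.3, -2.0]
opening: 0.0585
```

Emit:
drive_tool([
  [0,0,0,0,0,0,1],
  [0,0,0,0,0,0,-1],
  [0,0,0,0,0,0,-1],
  [0,0,0,0,0,0,-1],
  [0,0,0,0,0,0,-1],
])

```text
time_s: 7.95
position: [0.4735, -0.0717, 0.0165]
tool_rot: [0.198, 0.98, 0.0, 0.0]
contact_force: [-0.2, -0.1, -0.1]
opening: 0.0853
```

Emit:
drive_tool([
  [0,0,-1,0,0,0,-1],
  [0,0,-2,0,0,0,-1],
  [0,0,-3,0,0,0,-1],
  [0,0,-3,0,0,0,-1],
])

```text
time_s: 8.45
position: [0.4746, -0.0719, 0.1081]
tool_rot: [0.198, 0.98, -0.0, 0.002]
contact_force: [-0.1, 0.1, 0.2]
opening: 0.0854
```

Run:
```python
from look import *
cal,o=look('w3',crop=(60,330,100,412),s=2)
import pickle; pickle.dump((cal,o),open('w3.pkl','wb'))
print(arm.state()['joint_positions'])
```

```text
tcp [ 0.4746 -0.0719  0.1081]
pulley_centre [201.5 248.7] 0.59 [ 0.4741 -0.0738  0.036 ]
pulley_mark [167.3 240.5] 0.8 [ 0.4455 -0.0677  0.048 ]
pulley_pointer [154.2 234.7] 0.57 [ 0.4395 -0.0713  0.016 ]
lever_pivot [290.1 408.8] 0.62 [0.5829 0.0136 0.052 ]
lever_handle [188.2 388. ] 0.91 [0.4981 0.021  0.052 ]
needle_tip [129.4 364.6] 0.61 [0.4584 0.0253 0.028 ]
index_tip [120.8 407.4] 0.96 [0.4642 0.0549 0.03  ]
pawl_pivot [143.9 422.6] 0.85 
[-0.2138  0.43    2.0993 -0.      0.6133 -1.385 ]
```

View pics/w3.png

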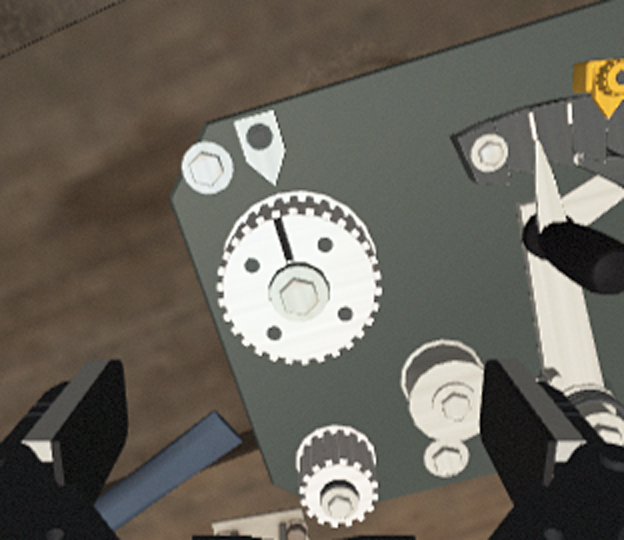

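The line at crop (279, 219)–(291, 259) now points almost at the pointer tip at (275, 185). I'll work out the remaining angle.

Run:
```python
from look import *
import pickle
cal,o=pickle.load(open('w3.pkl','rb'))
im=cv2.imread('pics/w3.png',0)
P=lambda u,v,z:atz('wrist',(60+v/2,100+u/2),z,cal)
# dark line centroid per row; bright face
L=[]
for v in range(222,258,4):
    r=im[v,262:310].astype(float); w=np.clip(130-r,0,None); L.append((262+(w*np.arange(48)).sum()/w.sum(),v))
L=np.array(L); print(L.T)
Q=np.array([P(u,v,.048) for u,v in L]); k=np.polyfit(Q[:,0],Q[:,1],1)
# four holes in the face -> centre
g=[]
for u,v in [(252,265),(325,245),(345,314),(274,333)]:
    w=np.clip(140-im[v-11:v+12,u-11:u+12].astype(float),0,None); yy,xx=np.mgrid[-11:12,-11:12]; g.append(P(u+(w*xx).sum()/w.sum(),v+(w*yy).sum()/w.sum(),.048))
g=np.array(g); c=g.mean(0); print(c, np.linalg.norm(g-c,axis=1))
a=lambda d:np.degrees(np.arctan2(-d[1],-d[0]))
print('line slope',np.degrees(np.arctan(k[0])),'line via centre',a(Q.mean(0)-c))
p=P(275,185,.016);h=P(259,136,.018); print(p,h,'ptr',a(p-c),a(h-c),a(h-p))
pv=o['lever_pivot']; 
for n,z,rr in[('lever_pivot',.052,0)]:
    q=pv[0]+pv[1]*(z-pv[0][2])/pv[1][2]; d=(q-c)[:2]; print('yaw',np.degrees(np.arctan2(d[1],d[0]))-np.degrees(np.arctan2(98,100)),np.linalg.norm(d))
# plate edges yaw in image
```

```text
[[277.399  278.8815 279.9167 281.157  282.6813 283.8304 285.0681 286.2575
  287.1498]
 [222.     226.     230.     234.     238.     242.     246.     250.
  254.    ]]
[ 0.4731 -0.0728  0.048 ] [0.019 0.019 0.019 0.019]
line slope -6.645130688096071 line via centre -6.556244388098464
[ 0.4391 -0.0687  0.016 ] [ 0.4193 -0.0666  0.018 ] ptr -6.857388614096489 -6.544311114641026 -6.008395503400542
yaw -6.231262841536214 0.1397252746234191
```

The pulley is on its mark: the line is at -6.6° and the pointer at -6.3° to -6.9°, from three readings. Next is the lever: I'll go above the handle with the jaws across the lever and half closed, then look at the index.

Emit:
drive_tool([
  [0.2,1,-0.7,0,0,-1.6,0],
  [0.35,2.2,-0.7,0,0,-3.3,0],
  [0.52,3.18,-0.7,0,0,-3.3,0],
  [0.52,3.18,-0.7,0,0,-3.3,0],
  [0.52,3.18,-0.7,0,0,-3.3,0],
])

```text
time_s: 9.52
position: [0.4958, 0.022, 0.127]
tool_rot: [0.056, 0.998, -0.0, -0.0]
contact_force: [-0.8, 0.4, 0.1]
opening: 0.0426
```

Run:
```python
from look import *
import pickle
cal,o=look('w4',crop=(40,320,140,360),s=2.1)
pickle.dump((cal,o),open('w4.pkl','wb'))
c3,o3=pickle.load(open('w2.pkl','rb'))
for q in o:
    if q in o3: print(q,tri([o[q],o3[q]]))
print(arm.state()['tool_rot'],arm.state()['joint_positions'])
```

```text
tcp [0.4958 0.022  0.127 ]
pulley_centre [177.6 133.1] 0.88 [ 0.4711 -0.0712  0.036 ]
pulley_mark [147.2 119.4] 0.8 [ 0.445  -0.0711  0.048 ]
pulley_pointer [136.7 133. ] 0.74 [ 0.4401 -0.0722  0.016 ]
lever_pivot [300.1 253.2] 0.65 [0.5839 0.0137 0.052 ]
lever_handle [200.5 251.9] 0.74 [0.4959 0.0223 0.052 ]
needle_tip [149.9 251.7] 0.84 [0.4606 0.0261 0.028 ]
index_tip [147.8 288.3] 0.67 [0.4619 0.0556 0.03  ]
pawl_pivot [177.3 297.4] 0.96 
pulley_centre [ 0.4715 -0.0705  0.0387]
pulley_mark [ 0.4511 -0.0832  0.0261]
pulley_pointer [ 0.4396 -0.0704  0.0202]
needle_tip [0.4603 0.0262 0.0279]
index_tip [0.4633 0.0551 0.0307]
pawl_pivot [0.4866 0.0624 0.0234]
[ 0.056   0.9984 -0.      0.    ] [-0.0168  0.4131  2.0442 -0.      0.6842 -1.4755]
```

View pics/w4.png

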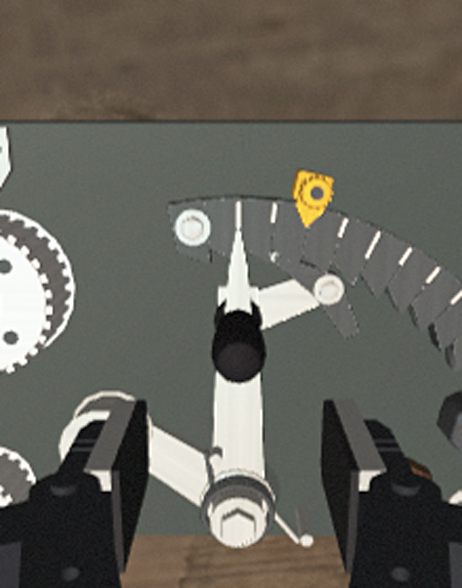

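```bash
cat > ang.py <<'E'
from look import *
import pickle
def P(cal,u,v,z,r0=40,c0=140,s=2.1): return atz('wrist',(r0+v/s,c0+u/s),z,cal)
# plate pose from known pulley centre and yaw, pivot
piv=np.array([.5828,.0134]) 
def A(p,piv=piv):
    d=p[:2]-piv; return np.degrees(np.arctan2(d[1],-d[0])),np.hypot(*d)
E
python3 - <<'E'
from ang import *
cal,o=pickle.load(open('w4.pkl','rb'))
c=np.array([.4728,-.0725]); y=np.radians(-6.4); R=np.array([[np.cos(y),-np.sin(y)],[np.sin(y),np.cos(y)]])
print('pivot from pulley',c+R@[.1,.098])
print('pivot nut',P(cal,238,520,.045),'needle base? ')
for zs in(.022,.027):
  for n,a,b in[('0',(238,200),(238,229)),('6',(276,202),(272,222)),('18',(348,219),(338,237)),('24',(379,233),(367,257)),('30',(410,249),(400,265))]:
    print(zs,n,A(P(cal,*a,zs)),A(P(cal,*b,zs)))
print('tip',A(P(cal,307,226,.03)),'screw',A(P(cal,318,193,.038)),'needle',A(P(cal,238,231,.028)))
im=cv2.imread('pics/w4.png')
cv2.imwrite('pics/w4c.png',cv2.resize(im[150:350,170:450],None,fx=2.8,fy=2.8,interpolation=cv2.INTER_CUBIC))
E
```

```text
pivot from pulley [0.5831 0.0137]
pivot nut [0.5765 0.0146 0.045 ] needle base? 
0.022 0 (np.float64(6.543513451724108), np.float64(0.1341000355400235)) (np.float64(6.56952830682222), np.float64(0.1227771610566854))
0.022 6 (np.float64(12.907586711667387), np.float64(0.1342027769477785)) (np.float64(12.662859247821336), np.float64(0.12629901621691011))
0.022 18 (np.float64(25.430523325658385), np.float64(0.13407153414575423)) (np.float64(24.930990768025392), np.float64(0.1261735961985418))
0.022 24 (np.float64(31.3046339571013), np.float64(0.13366215480827434)) (np.float64(31.418492035176783), np.float64(0.1231662959135153))
0.022 30 (np.float64(37.42220087062177), np.float64(0.13402062483700056)) (np.float64(37.568063010530246), np.float64(0.12664959498283318))
0.027 0 (np.float64(6.530362877685939), np.float64(0.13453537114511563)) (np.float64(6.554535516373235), np.float64(0.12344023703506005))
0.027 6 (np.float64(12.746726359265027), np.float64(0.1346138453623863)) (np.float64(12.49818172864215), np.float64(0.12687064426812011))
0.027 18 (np.float64(24.98553950363585), np.float64(0.13433282750099892)) (np.float64(24.4705105165776), np.float64(0.12660277352055843))
0.027 24 (np.float64(30.730809486649548), np.float64(0.1338120589346294)) (np.float64(30.79427044728554), np.float64(0.12352527042348337))
0.027 30 (np.float64(36.723443002646455), np.float64(0.13400763201714508)) (np.float64(36.826402302515234), np.float64(0.12678135355697873))
tip (np.float64(18.4646132827749), np.float64(0.1278263416616563)) screw (np.float64(18.43025277871219), np.float64(0.14113061187586018)) needle (np.float64(6.553380814743697), np.float64(0.12280059167397063))
```

View pics/w4c.png

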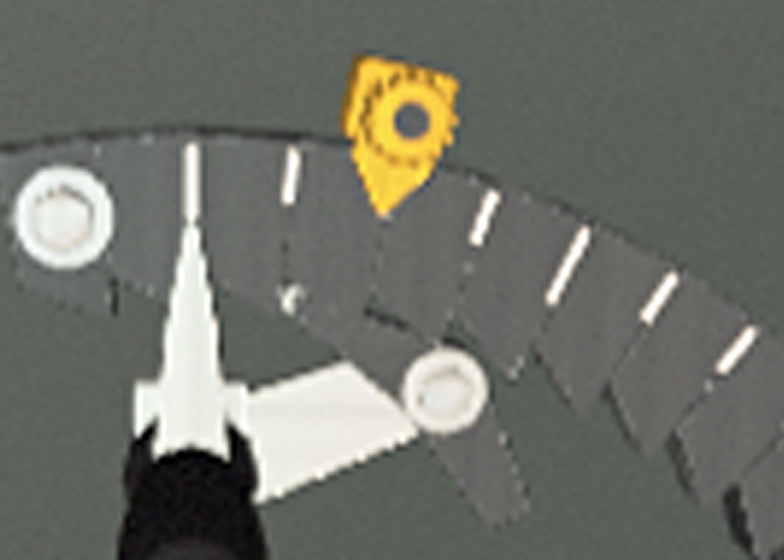

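The index tip (384, 217 in the crop) sits almost exactly over the hidden 12° line, too close to call from here. Pushing half a division past 12° and letting go is safe either way. The seated needle can then be compared directly with the index tip, and one more notch added if it falls short.

Emit:
drive_tool([
  [0,0,1,0,0,0,0],
  [0,0,2,0,0,0,0],
  [0,0,2.9,0,0,0,0],
  [0,0,2.9,0,0,0,0.5],
  [0,0,2.9,0,0,0,1],
])

```text
time_s: 10.6
position: [0.4954, 0.0231, 0.0403]
tool_rot: [0.056, 0.998, 0.0, -0.001]
contact_force: [2.6, 15.1, -33.5]
opening: 0.0173
```

Emit:
drive_tool([
  [0,0,0,0,0,0,1],
  [0,0,0,0,0,0,1],
  [0,0,0,0,0,0,1],
])

```text
time_s: 10.98
position: [0.4954, 0.0231, 0.0403]
tool_rot: [0.056, 0.998, 0.0, -0.001]
contact_force: [3.4, 15.6, -32.9]
opening: 0.0175
```

Emit:
drive_tool([
  [0,0.1,0.03,0,0,0.4,1],
  [-0.01,0.25,0.05,0,0,1,1],
  [-0.025,0.37,0.05,0,0,1.5,1],
  [-0.045,0.5,0.05,0,0,2,1],
  [-0.045,0.5,0.05,0,0,2,1],
])

```text
time_s: 11.6
position: [0.4981, 0.0371, 0.04]
tool_rot: [0.143, 0.99, -0.0, -0.001]
contact_force: [-6.7, 0.1, 3.1]
opening: 0.0176
```

Run:
```python
from ang import *
s=arm.state(); print(A(np.array(s['position'])),s['contact_force'],s['opening'])
cal,o=look('w5',qs=['needle_tip','index_tip'])
```

```text
(np.float64(15.636460821717463), np.float64(0.08795798933083493)) [-6.7071  0.1314  3.0819] 0.017646525063697245
tcp [0.4981 0.0371 0.04  ]
needle_tip [168.5 246.4] 0.97 [0.4615 0.0452 0.028 ]
index_tip [169.3 264.6] 0.78 [0.4643 0.0543 0.03  ]
```

Emit:
drive_tool([
  [0,0.1,0,0,0,0.4,1],
  [-0.01,0.2,0,0,0,0.8,1],
  [-0.02,0.3,0,0,0,1.2,1],
  [-0.02,0.3,0,0,0,1.2,1],
])

```text
time_s: 12.25
position: [0.5009, 0.0456, 0.04]
tool_rot: [0.194, 0.981, -0.0, -0.001]
contact_force: [-8.3, 0.2, 6.0]
opening: 0.0178
```

Run:
```python
from ang import *
s=arm.state(); print(A(np.array(s['position'])),s['contact_force'],s['opening'])
cal,o=look('w6',qs=['needle_tip','index_tip','pawl_pivot'],crop=(100,260,170,350),s=3.5)
pickle.dump(cal,open('w6.pkl','wb'))
```

```text
(np.float64(21.43745656800086), np.float64(0.08798190383717212)) [-8.3484  0.2163  6.0481] 0.017795674420890698
tcp [0.5009 0.0456 0.04  ]
needle_tip [169.7 249.7] 0.95 [0.4667 0.0588 0.028 ]
index_tip [165.2 238.6] 0.78 [0.4619 0.0545 0.03  ]
pawl_pivot [210.6 316.2] 0.7
```

View pics/w6.png

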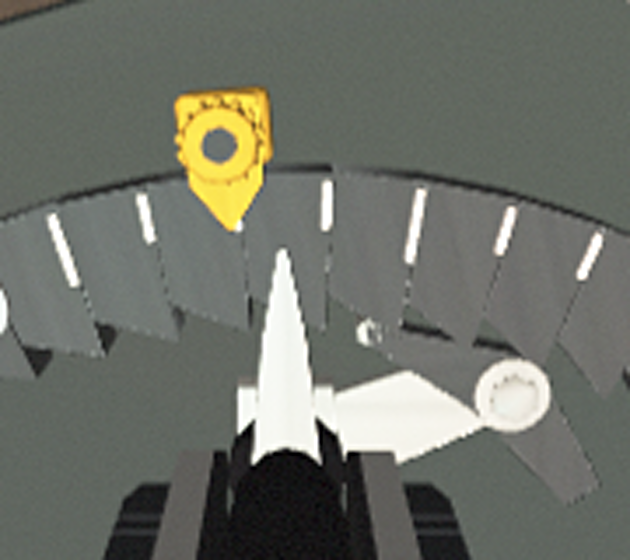

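The needle is about halfway between the 12° and 18° lines. A sliver of the 12° line shows just on the far side of the index tip (238, 226), so the index lies about 0.4° short of that line. I'll release, rise and compare.

Emit:
drive_tool([
  [0,0,0,0,0,0,0],
  [0,0,0,0,0,0,0],
  [0,0,0,0,0,0,0],
  [0,0,0,0,0,0,0],
])

```text
time_s: 12.95
position: [0.5024, 0.0455, 0.039]
tool_rot: [0.194, 0.981, 0.0, 0.0]
contact_force: [0.3, 0.6, 0.3]
opening: 0.0427
```

Emit:
drive_tool([
  [0,0,-0.7,0,0,0,0],
  [0,0,-1.5,0,0,0,0],
  [0,0,-2,0,0,0,0],
  [0,0,-2,0,0,0,0],
])

```text
time_s: 13.45
position: [0.5029, 0.0455, 0.0996]
tool_rot: [0.194, 0.981, 0.0, 0.001]
contact_force: [0.5, -0.0, -1.2]
opening: 0.0425
```

Run:
```python
from ang import *
cal,o=look('w7',qs=['needle_tip','index_tip','lever_handle','pulley_mark'],crop=(90,260,150,350),s=3.5)
pickle.dump(cal,open('w7.pkl','wb'))
```

```text
tcp [0.5029 0.0455 0.0996]
needle_tip [150.5 239.5] 0.57 [0.464  0.0524 0.028 ]
index_tip [149.  242.3] 0.94 [0.4636 0.0548 0.03  ]
lever_handle [213.4 244.5] 0.6 [0.5019 0.041  0.052 ]
pulley_mark [198.9  61.3] 0.68 [ 0.4458 -0.0714  0.048 ]
```

View pics/w7.png

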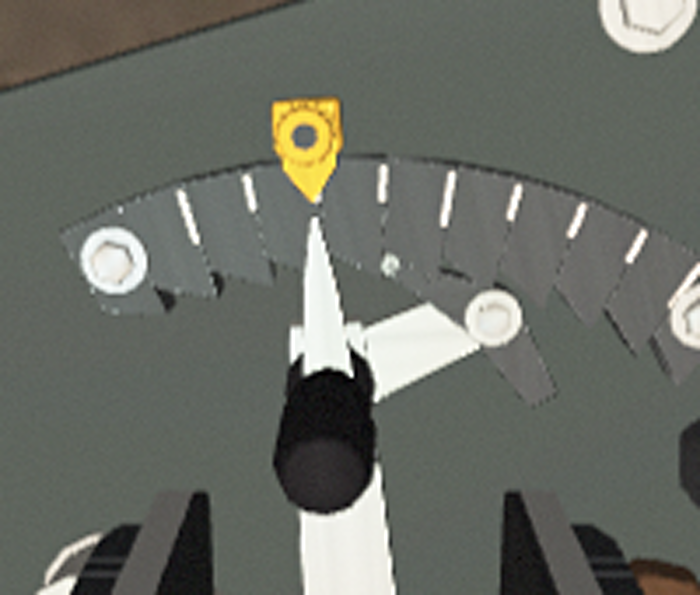

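```bash
cat > polar.py <<'E'
from ang import *
def polar(im,cal,z,r0,c0,s,th,rr,piv=piv):
    K=np.array(cal['K']);T=np.array(cal['extrinsics'])
    t,r=np.meshgrid(np.radians(th),rr)
    X=np.stack([piv[0]-r*np.cos(t),piv[1]+r*np.sin(t),np.full_like(t,z),np.ones_like(t)],-1)@T.T
    p=X[...,:3]@K.T; u=p[...,0]/p[...,2]; v=p[...,1]/p[...,2]
    return cv2.remap(im,((u-c0)*s+(s-1)/2).astype(np.float32),((v-r0)*s+(s-1)/2).astype(np.float32),cv2.INTER_CUBIC)
th=np.arange(2,46,.05); rr=np.arange(.100,.150,.0005)
def measure(name,cal,r0,c0,s,off=None):
    im=cv2.imread(f'pics/{name}.png')
    cen=lambda w,m:(w[:,m]*th[m]).sum(1)/np.maximum(w[:,m].sum(1),1e-6)
    A3=polar(im,cal,.030,r0,c0,s,th,rr).astype(float); Y=np.clip(A3[...,2]-A3[...,0]-60,0,None)
    m=(th>13)&(th<25)
    for r in np.arange(.127,.137,.001):
        i=int(round((r-.1)/.0005)); print('brass r',round(r,4),'%.2f'%cen(Y[i:i+1],m)[0],'w %.2f'%((Y[i][m]>40).sum()*.05))
    A2=polar(im,cal,.028,r0,c0,s,th,rr).astype(float); W=np.clip(A2.min(-1)-150,0,None)
    for r in np.arange(.110,.126,.002):
        i=int(round((r-.1)/.0005)); m2=W[i]>20; print('needle r',round(r,4),'%.2f'%(cen(W[i:i+1],m2)[0] if m2.any() else -1),'w %.2f'%(m2.sum()*.05))
    for zs in(.022,.026):
        A1=polar(im,cal,zs,r0,c0,s,th,rr).astype(float); W1=np.clip(A1.min(-1)-130,0,None)
        row=W1[int(.0285/.0005):int(.0325/.0005)].sum(0); n,lab=cv2.connectedComponents((row>150).astype(np.uint8)[None])
        print('ticks z',zs,[round(float((row*th)[lab[0]==k].sum()/row[lab[0]==k].sum()),2) for k in range(1,n)])
    return A3
E
python3 - <<'E'
from polar import *
print('w6');measure('w6',pickle.load(open('w6.pkl','rb')),100,170,3.5)
print('w7');B=measure('w7',pickle.load(open('w7.pkl','rb')),90,150,3.5)
cv2.imwrite('pics/pol.png',cv2.resize(B[::-1].astype(np.uint8)[:,160:480],(800,500),interpolation=cv2.INTER_CUBIC))
E
```

```text
w6
brass r 0.127 0.00 w 0.00
brass r 0.128 18.07 w 0.50
brass r 0.129 17.99 w 1.05
brass r 0.13 18.06 w 1.80
brass r 0.131 18.09 w 2.45
brass r 0.132 18.08 w 3.00
brass r 0.133 18.03 w 3.55
brass r 0.134 18.04 w 4.25
brass r 0.135 18.02 w 4.60
brass r 0.136 18.02 w 4.55
brass r 0.137 18.04 w 4.60
needle r 0.11 31.94 w 9.10
needle r 0.112 25.95 w 5.45
needle r 0.114 21.48 w 2.70
needle r 0.116 21.45 w 2.15
needle r 0.118 21.48 w 1.70
needle r 0.12 21.41 w 1.40
needle r 0.122 21.52 w 1.05
needle r 0.124 18.69 w 1.80
ticks z 0.022 [5.8, 12.05, 24.57, 30.83, 37.09, 43.33]
ticks z 0.026 [6.27, 12.34, 24.5, 30.57, 36.64, 42.71]
w7
brass r 0.127 0.00 w 0.00
brass r 0.128 18.05 w 0.45
brass r 0.129 18.00 w 1.10
brass r 0.13 18.06 w 1.80
brass r 0.131 18.05 w 2.45
brass r 0.132 18.04 w 3.05
brass r 0.133 18.10 w 3.65
brass r 0.134 18.09 w 4.15
brass r 0.135 18.08 w 4.50
brass r 0.136 18.07 w 4.50
brass r 0.137 18.12 w 4.65
needle r 0.11 28.68 w 8.30
needle r 0.112 21.27 w 4.50
needle r 0.114 20.26 w 4.40
needle r 0.116 18.77 w 2.90
needle r 0.118 18.02 w 1.85
needle r 0.12 17.98 w 1.35
needle r 0.122 18.03 w 0.90
needle r 0.124 18.16 w 2.05
ticks z 0.022 [5.97, 12.16, 24.51, 30.73, 36.91, 43.09]
ticks z 0.026 [6.32, 12.37, 24.46, 30.55, 36.6, 42.65]
```

View pics/pol.png

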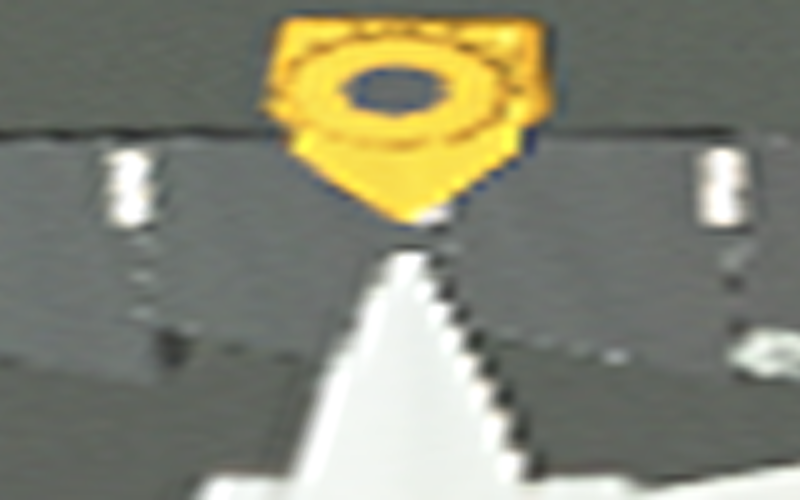

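Run:
```python
from polar import *
print('w4');measure('w4',pickle.load(open('w4.pkl','rb'))[0],40,140,2.1)
print(arm.state()['time_s'])
```

```text
w4
brass r 0.127 0.00 w 0.00
brass r 0.128 18.10 w 0.40
brass r 0.129 18.07 w 1.20
brass r 0.13 18.09 w 1.75
brass r 0.131 18.03 w 2.40
brass r 0.132 18.06 w 3.00
brass r 0.133 18.08 w 3.75
brass r 0.134 18.12 w 4.30
brass r 0.135 17.99 w 4.60
brass r 0.136 18.03 w 4.75
brass r 0.137 18.12 w 4.85
needle r 0.11 16.71 w 8.20
needle r 0.112 7.77 w 3.60
needle r 0.114 7.61 w 3.60
needle r 0.116 6.38 w 2.05
needle r 0.118 6.47 w 1.95
needle r 0.12 6.38 w 1.20
needle r 0.122 6.45 w 1.10
needle r 0.124 22.25 w 1.20
ticks z 0.022 [6.45, 12.61, 24.93, 31.09, 37.24, 43.39]
ticks z 0.026 [6.45, 12.48, 24.57, 30.63, 36.67, 42.72]
13.7
```

The index hasn't moved (18.06° before, 18.05° after). The needle has settled at 18.02°, which is 11.6° from rest, in the 12° seat and within its 0.01 rad tolerance. The index is at 11.64°, short of the 12° line, so this is the right notch. I'll back off and make one last check.

Emit:
drive_tool([
  [0,0,-1.5,0,0,0,-1],
  [0,0,-3,0,0,0,-1],
  [0,0,-4,0,0,0,-1],
  [0,0,-4,0,0,0,-1],
])

```text
time_s: 14.2
position: [0.5033, 0.0455, 0.2204]
tool_rot: [0.194, 0.981, 0.0, 0.002]
contact_force: [-0.2, 0.3, -0.8]
opening: 0.0855
```

Run:
```python
from look import *
print(arm.state()['contact_force'])
cal,o=look('w8')
```

```text
[-0.1881  0.3308 -0.8097]
tcp [0.5033 0.0455 0.2204]
pulley_centre [181.9 145. ] 0.78 [ 0.4696 -0.0704  0.036 ]
pulley_mark [163.5 131.4] 0.95 [ 0.445  -0.0691  0.048 ]
lever_pivot [246.4 252.1] 0.98 [0.5825 0.0141 0.052 ]
lever_handle [176.  245.6] 0.75 [0.5034 0.039  0.052 ]
needle_tip [134.5 242. ] 0.61 [0.4633 0.051  0.028 ]
index_tip [182.9 145.6] 0.73 [ 0.4715 -0.0729  0.03  ]
pawl_pivot [152.9 279.5] 0.82
```

View pics/w8.png

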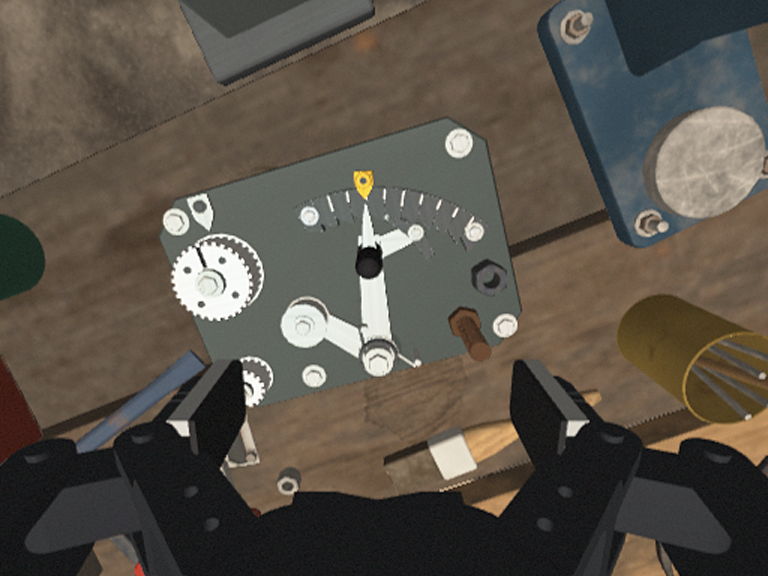

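The final view shows the pulley line (200, 255) pointing at the wedge (205, 228). The needle meets the brass index tip at (365, 200), and the bolt and nut are still standing in place. I'm handing in.

```bash
python3 -c "
from cell import arm
print(arm.hand_in())"
```

```text
the job is handed in; nothing more can be done
None
```

I handed in the job at about 14.6 s with both parts done: the pulley is on its mark, and the lever is held in the notch at the index.

- **Pulley:** I gripped it across the rim and turned it 34° clockwise. The line measured -6.6° and the pointer between -6.3° and -6.9°, so they agree to about 0.4°.
- **Lever:** I gripped the handle, swung it to about 15°, half a division past the 12° line, and let go. It fell back and is held at 11.6° from rest, in the 12° seat within its tolerance.
- **Index:** It read 18.06° before and 18.05° after, so it did not move. It stands at 11.64° from rest, just short of the 12° line.

**Uncertainties:**
- The needle stands level with the index within my measuring error of about 0.1°, not clearly past it. The 12° notch still fits "at or beyond", because the index lies short of that line.
- My early estimates put the index at 13–14°. The close measurement replaced them.
- In the last picture the network mislabelled the pulley as the index tip. I ignored that and went by the picture, which shows the needle at the index.
- When the gripper closed on the handle, the force reading reached about 33 N downwards. It was gone once the lever moved.

The final view showed the bolt and nut still standing in place, and nothing was touching the robot. I did not measure the other loose items again.

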